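# Clear the microscope stand and offer up its head carrier

### The arm

A 6-joint arm with a two-finger parallel gripper is mounted at the origin on the work surface. World frame = base frame: x ahead of the robot, y to its left, z up, the work surface at z = 0. Lengths are in m, angles in rad, forces in N, time in s.
With the tool pointing down it reaches from about 0.4 to 0.825 m from the base axis. Payload 7 kg.
Tool frame: the origin (TCP) lies on the mounting face of the last link; the fingertips stand arm.tcp_to_tips ahead of it and the grasp point (between the pads) lies 159 mm ahead of it (arm.tcp_to_tips is the distance from the TCP to the fingertips, in m); z points along the fingers, y is the direction in which the jaws open and shut (so a half turn about z gives the same grasp; the last joint's range is limited). The gripper opens to 88 mm and grips with 3 to 60 N. Pads are 19 mm wide; open, the fingers measure 130 mm over their backs; the gripper's body (78 mm by 193 mm) begins 47 mm behind the grasp point.
Start: joints at [1.414, 0.359, 0.012, 0, -1.224, -0.288], TCP at [0.29, 0.609, 0.405] pointing down, gripper open.
Joint ranges: [-3.07, 3.07], [-1.43, 2.12], [-1.02, 1.25], [-3.03, 1.67], [-3.05, -0], [-3.03, 3.03]. Speed limits (rad/s): [2.39, 2.39, 3.01, 3.14, 3.14, 3.14].

### API

Orientations are given as [roll, pitch, yaw] about the fixed x, y, z axes, in that order (R = Rz(yaw) Ry(pitch) Rx(roll)).
In Python, from station import arm, cams, job_done, finder gives the robot as it stands.
- The arm moves only by the tool play_rows, never from a script. Its argument "targets" is a list that holds one entry, the list of rows, each a list of 4 numbers: the shift along the tool's x, y, z in m, then the turn about the tool's z in degrees. A call has 1 to 5 rows; each row is the pose to reach, as a shift and turn from the pose commanded when the call began, along the tool's axes at that moment; what a row does not reach only later rows make up. A row lasts 1/8 s, in which the tool goes at most 62.5 mm and 10.7 degrees, less where a joint would pass 70% of its speed; a pose out of reach is approached as far as the arm can. A call with a gripper value outside its range is refused whole. "grip" is the closure in counts, from 0 (fully open) to 255 (shut), set as the call begins (left out, the last holds). The fingers move at their own pace and stop on an object; "newtons" is the grip in N (left out, the last holds). Time passes only in rows, so rows that repeat a pose let the fingers close. It gives the time, the measured TCP pose, the force and the opening at its end, in the units of the state.
- arm.get_state(): the state, without advancing time (a new reading comes with each control period).
- cams.grab_frame(name): name is "scene" or "top" or "wrist"; returns (picture, depth): 420x560x3 uint8, red, green, blue; 420x560 float32, m along the optical axis (not along the pixel's ray), 0 where there is no reading.
- cams.camera_params(name): a dict with "intrinsics" (3x3 intrinsics, pixels), "position" and "attitude" of the camera in the world. Camera axes: x right, y down, z forward; pixel columns grow to the right and rows downward; lengths in m; the calibration is good to about 2 mm. A picture is of the moment at which its call begins: read the wrist's pose just before it. camera_params takes no time and is no camera call; for the wrist camera it gives the pose at the moment of the call.
- job_done(): hands the job in, once; it reports no verdict.
Trained networks look in the newest picture that a camera, given by its name, has taken for a name from the list of things; names that differ only in an ending like _2 or _b are one class to them, and where a whole thing is asked for, a point or a joint stands for the part that bears it (a point fixed in the world has none). Each returns a list of dicts, best first, with "score" (0 to 1); they miss things now and then, are a little off and sometimes report something else, mostly with a low value. They report only what shows in the picture. A call takes as long as a camera call. They do not tell look-alikes from the thing itself.
- finder.find_in(camera, query): "xyz" ([x, y, z] in m, in world coordinates, good to about 4 mm: the middle of the surface that is visible of it).
- finder.masks_of(camera, query): "mask" (420x560 bool, what is visible of it).
The state is a dict: "t": time; "q": joint angles; "qd": joint speeds; "joint_efforts": joint torques, N m; "eef_pos": TCP position; "ee_rot": TCP orientation; "force": force on the tool from outside, world axes, zero at the start; "moment": the same for the moment, N m; "width": finger opening in m.
Only numpy, scipy, OpenCV 4.12 (cv2) and the standard library are available. Lean on these libraries where they do the work, as an engineer would, in place of code of your own. Each camera call takes 0.05 s, during which the arm holds its last target. There are 200 camera calls.

### The job

The microscope stand is to be put back together: first take the scraper block and sweep the three broken white pieces off the stand's base into the steel tray beside it, without touching the pieces with the gripper, then put the scraper back down on the bench, clear of stand and tray. Next pick up the cast head carrier by its neck at its balance point and, keeping it level, hold it still just above the pillar, its sleeve centred over the pillar's top and its ring to the front over the stage plate, ready to be lowered on, without knocking the stand; the program finishes while still holding it there. Leave the eyepiece, the objective and the slide box alone.

Things in the scene. Friction and masses are not known exactly. Their poses are not given: they have to be found in the camera images.
- stand: fixed stand of a stereo microscope: grey cast base 240 (x) by 200 (y) mm, 28 mm thick, flat on top; origin at the centre of its underside, x to the back (pillar side), y left, z up; the front faces the robot, give or take 0.2 rad. A black round stage plate, 95 mm, lies flush in its top, centred at x -60 mm, y 0. A steel pillar, 25 mm thick, stands at x +80 mm, y 0 on a 60 mm wide, 16 mm high foot.
- post_top (a point): centre of the top of the pillar, 170 mm above the top of the base (198 mm above the bench); axes as the stand.
- tray: fixed shallow steel tray 180 (x) by 130 (y) mm, 18 mm high, walls and floor 3 mm, its long side against the right-hand (-y) edge of the stand's base and 10 mm lower than the base, so that things pushed over that edge fall in; its middle is level with the stage plate's middle in x. Origin at the centre of its underside, axes as the stand.
- piece1_mid (a point): centre of one of three flat white pieces of a broken opal stage plate: irregular, about 18 to 36 mm across, 6 mm thick, 11 g. At the start all three lie apart on the front half of the stand's base, their centres within 35 mm (base x) of the middle of the black stage plate and within 50 mm (base y) of it.
- piece2_mid (a point): centre of one of three flat white pieces of a broken opal stage plate: irregular, about 18 to 36 mm across, 6 mm thick, 11 g. At the start all three lie apart on the front half of the stand's base, their centres within 35 mm (base x) of the middle of the black stage plate and within 50 mm (base y) of it.
- piece3_mid (a point): centre of one of three flat white pieces of a broken opal stage plate: irregular, about 18 to 36 mm across, 6 mm thick, 11 g. At the start all three lie apart on the front half of the stand's base, their centres within 35 mm (base x) of the middle of the black stage plate and within 50 mm (base y) of it.
- piece1: body of the first broken piece, origin in the middle of its underside.
- piece2: body of the second broken piece, origin in the middle of its underside.
- piece3: body of the third broken piece, origin in the middle of its underside.
- scraper: loose scraper block standing on its blade on the bench to the right of the tray: beech block over a 15 mm black rubber blade, 26 mm thick (x), 110 mm wide (y), 70 mm tall (z), about 160 g; origin at the middle of the blade's lower face. At the start its broad faces look roughly sideways along the bench.
- scraper_mid (a point): centre of the scraper block, 35 mm above the blade's lower face; x square to the broad faces, y along the blade, z up. Gripped across its thickness some 15 mm above this point, the fingers stay clear of the pieces.
- carrier: head carrier, bare cast part of about 0.7 kg lying flat on the bench to the left of the stand, ring roughly towards the robot: an upright sleeve (44 mm outside, 54 mm tall) with two black focus knobs (38 mm, reaching 48 mm to either side, 24 mm behind the bore) is the heavy end; a neck joins it to a flat ring (92 mm outside, 76 mm bore, 26 mm high). Origin at the bore's lower mouth, x towards the ring.
- carrier_balance (a point): balance point of the carrier, on its neck 47 mm from the bore axis towards the ring (well short of the middle of the part's length), 26 mm above its flat underside; x along the neck towards the ring, z up. The neck is 22 mm wide and runs from 10 to 40 mm above the underside; it may be gripped up to 15 mm to either side of this point.
- carrier_bore (a point): centre of the lower mouth of the carrier's sleeve bore (30 mm diameter, goes over the pillar), level with its underside; x points to the ring, z up.
- carrier_ring (a point): centre of the carrier's ring, 140 mm from the bore axis, half-way up the ring (13 mm above the underside); axes as the carrier.
- eyepiece_mid (a point): centre of a loose black eyepiece, 38 mm wide and 58 mm tall, standing behind the stand; to be left alone.
- objective_mid (a point): centre of a loose steel objective lens, 32 mm wide and 50 mm tall, standing behind the stand; to be left alone.
- slide_box_mid (a point): centre of a loose blue slide box, 87 by 102 mm and 33 mm high, behind the tray; to be left alone.
Mind the look-alikes: they are no part of the job. What is shaped like the scraper but turquoise is not meant.

How it is judged:
On the way, in this order (a step that is already met when the one before it is completed fails the run):
1. all three pieces lie in the tray, swept there with the scraper still in the gripper (x of piece1_mid in the frame of tray between -0.09 and 0.09 m and y of piece1_mid in the frame of tray between -0.065 and 0.065 m and z of each of piece1_mid, piece2_mid, piece3_mid in the frame of tray below 0.02 m and x of piece2_mid in the frame of tray between -0.09 and 0.09 m and y of piece2_mid in the frame of tray between -0.065 and 0.065 m and x of piece3_mid in the frame of tray between -0.09 and 0.09 m and y of piece3_mid in the frame of tray between -0.065 and 0.065 m and contact force between the fingers and scraper above 0.5 N), for 0.1 s.
2. the scraper is back on the bench, let go, clear of stand and tray (height (world z) of scraper_mid below 0.045 m and contact force between scraper and stand below 0.1 N and contact force between scraper and tray below 0.1 N and contact force between the fingers and scraper below 0.1 N), for 0.2 s.
3. the carrier is lifted clear of the bench, gripped at its balance point (height (world z) of carrier_bore above 0.03 m and contact force between the fingers and carrier above 1 N and x of the grasp point in the frame of carrier_balance between -0.018 and 0.018 m), for 0.2 s.
At the end, for the whole second after the job is handed in: Still holding the carrier within 18 mm of its balance point, level to 0.07 rad, still, its underside 4-45 mm above the pillar top, bore within 10 mm of the pillar axis, neck within 0.14 rad of the stand, ring to the front; pieces in the tray; scraper on the bench, let go, clear of both (all of step 2 and x of piece1_mid in the frame of tray between -0.09 and 0.09 m and y of piece1_mid in the frame of tray between -0.065 and 0.065 m and z of each of piece1_mid, piece2_mid, piece3_mid in the frame of tray below 0.02 m and x of piece2_mid in the frame of tray between -0.09 and 0.09 m and y of piece2_mid in the frame of tray between -0.065 and 0.065 m and x of piece3_mid in the frame of tray between -0.09 and 0.09 m and y of piece3_mid in the frame of tray between -0.065 and 0.065 m and contact force between the fingers and carrier above 1 N and x of the grasp point in the frame of carrier_balance between -0.018 and 0.018 m and angle between carrier_balance's own z axis and vertical below 0.07 rad and z of carrier_bore in the frame of post_top between 0.004 and 0.045 m and horizontal distance between carrier_bore and post_top below 0.01 m and angle between the x axis of stand and the x axis of carrier_balance, either way round below 0.14 rad and x of carrier_ring in the frame of stand below 0 m and contact force between carrier and stand below 0.2 N and linear speed of each of carrier, scraper below 0.02 m/s); the arm keeps its last pose, push and grip.
It fails at once if the gripper or arm touches a broken piece (contact force between any of the fingers, the arm and piece1 above 0.3 N or contact force between any of the fingers, the arm and piece2 above 0.3 N or contact force between any of the fingers, the arm and piece3 above 0.3 N).
It fails at once if the pieces are pushed with the carrier (contact force between carrier and piece1 above 0.3 N or contact force between carrier and piece2 above 0.3 N or contact force between carrier and piece3 above 0.3 N).
It fails at once if the carrier is knocked against the stand (contact force between carrier and stand above 3 N).
It fails at once if the carrier is tipped by more than 0.35 rad (20 degrees) (angle between carrier_balance's own z axis and vertical above 0.35 rad).
It fails at once if the eyepiece, objective or slide box is moved by more than 20 mm (distance of any of eyepiece_mid, objective_mid, slide_box_mid from where it was at the start of the episode above 0.02 m).
It also fails if it takes over 72 s, if anything falls off the work surface, if the arm or the gripper's body presses on something with over 40 N, if the wrist force passes 120 N, or if a joint passes its speed limit or range.

## Working session

There is one attempt and no reset: what is moved stays moved. The work goes in short steps, Python scripts to look and compute and a tool call to move; the robot and the scene stay as the last step left them, time stands still between calls to the robot, and variables do not carry over. Pictures are saved under pics/ and viewed, about 8 in all and at most 12, crops included, and the job is handed in when it is done.

Besides the shell and the picture viewer there is one more tool, called after "Request:" as name(argument=value, ...), one argument or row to a line, values as JSON. play_rows: Moves the arm, as the interface text tells. Its arguments: {"type":"object","properties":{"targets":{"type":"array","items":{"type":"array","items":{"type":"array","items":{"type":"number"}}}},"grip":{"type":"number"},"newtons":{"type":"number"}},"required":["targets"]}

```bash
mkdir -p pics; cat > h.py <<'E'
import numpy as np, cv2
from station import arm, cams, job_done, finder
from scipy.spatial.transform import Rotation as R
def Rm(a):
    a=np.array(a,float)
    if a.shape==(3,3): return a
    return R.from_euler('xyz',a).as_matrix() if a.size==3 else R.from_quat(a).as_matrix()
def cloud(name,d,p):
    K=np.array(p['intrinsics']); v,u=np.indices(d.shape)
    c=np.stack([(u-K[0,2])/K[0,0]*d,(v-K[1,2])/K[1,1]*d,d],-1)
    return c@Rm(p['attitude']).T+np.array(p['position'])
E
python3 - <<'E'
from h import *
s=arm.get_state(); print(s['t'],s['eef_pos'],s['ee_rot'],s['width'],arm.tcp_to_tips)
ims=[]
for n in ['top','scene']:
    p=cams.camera_params(n); print(n,p)
    im,d=cams.grab_frame(n); np.savez(f'{n}0.npz',im=im,d=d)
    cv2.imwrite(f'pics/{n}0.png',im[...,::-1])
    for q in ['stand','post_top','tray','piece1','scraper','scraper_mid','carrier','carrier_balance','carrier_bore','carrier_ring','eyepiece_mid','objective_mid','slide_box_mid']:
        try: print(n,q,[(np.round(r['xyz'],3).tolist(),round(r['score'],2)) for r in finder.find_in(n,q)][:5])
        except Exception as e: print(q,e)
E
```

```text
0.0 [0.29035226 0.60916322 0.40371986] [ 3.13994486e+00 -1.86611235e-04 -4.44895467e-01] 0.08751009702937541 0.1781
top {'intrinsics': array([[392.84426181,   0.        , 281.62304729],
       [  0.        , 392.84426181, 218.78636491],
       [  0.        ,   0.        ,   1.        ]]), 'position': array([ 0.44676343, -0.10750556,  1.29361154]), 'attitude': array([-3.06647595e+00, -1.86678009e-03, -1.59012686e+00])}
top stand [([0.532, -0.032, 0.026], 0.56)]
top post_top [([0.53, -0.033, 0.024], 0.88)]
top tray [([0.497, -0.202, 0.004], 0.81)]
top piece1 [([0.444, -0.003, 0.035], 0.43), ([0.472, -0.035, 0.034], 0.42)]
top scraper [([0.478, -0.379, 0.071], 0.9), ([0.504, -0.519, 0.069], 0.81), ([0.331, -0.405, 0.068], 0.64)]
top scraper_mid [([0.334, -0.406, 0.069], 0.86), ([0.481, -0.385, 0.072], 0.63), ([0.505, -0.515, 0.067], 0.55)]
top carrier [([0.545, 0.302, 0.035], 0.66)]
top carrier_balance [([0.549, 0.299, 0.037], 0.76)]
top carrier_bore [([0.544, 0.296, 0.035], 0.74)]
top carrier_ring []
top eyepiece_mid [([0.753, 0.185, 0.063], 0.49), ([0.534, -0.031, 0.024], 0.17)]
top o
[... 666 characters left out ...]
52, -0.005, 0.037], 0.59), ([0.475, -0.038, 0.032], 0.44), ([0.579, -0.01, 0.03], 0.27)]
scene scraper [([0.492, -0.377, 0.045], 0.83), ([0.521, -0.514, 0.049], 0.62)]
scene scraper_mid [([0.335, -0.395, 0.045], 0.78), ([0.492, -0.378, 0.046], 0.64), ([0.522, -0.511, 0.044], 0.6)]
scene carrier [([0.572, 0.304, 0.032], 0.61)]
scene carrier_balance [([0.567, 0.302, 0.035], 0.61), ([0.474, -0.035, 0.034], 0.38)]
scene carrier_bore [([0.565, 0.301, 0.03], 0.56)]
scene carrier_ring [([0.567, 0.303, 0.035], 0.91)]
scene eyepiece_mid [([0.767, 0.193, 0.051], 0.9), ([0.718, -0.25, 0.032], 0.68)]
scene objective_mid [([0.769, 0.035, 0.028], 0.69)]
scene slide_box_mid [([0.719, -0.249, 0.034], 0.89)]
```

View pics/top0.png

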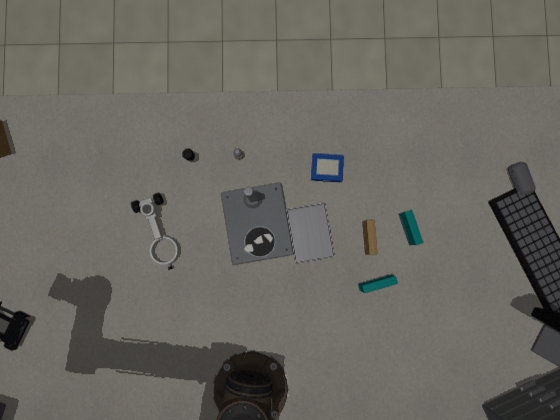

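View pics/scene0.png

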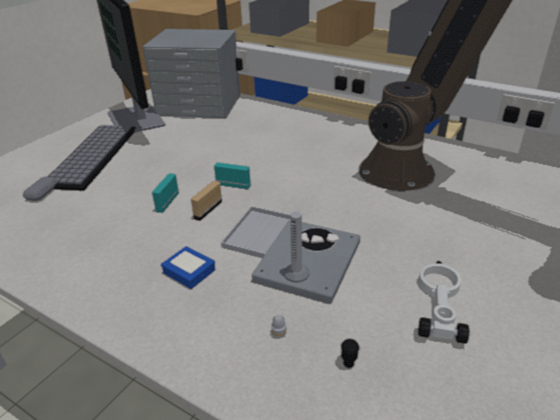

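The top view shows the beech scraper at (370,237), with turquoise look-alikes at (411,228) and (378,284). The stand is around (258,223), with the tray at (311,233), and the carrier runs from the sleeve at (148,208) to the ring at (165,250). Next I'll measure these from depth.

```bash
cat > m.py <<'E'
from h import *
def rect(P,nm):
    r=cv2.minAreaRect((P[:,:2]*1000).astype(np.float32)); print(nm,len(P),np.round(r[0],1),np.round(r[1],1),round(r[2],1),'z',np.round(np.percentile(P[:,2],[5,50,95]),4))
E
python3 - <<'E'
from m import *
f=np.load('top0.npz'); im=f['im'].astype(int); d=f['d']; C=cloud('top',d,cams.camera_params('top'))
X,Y,Z=C[...,0],C[...,1],C[...,2]; ok=d>0
def sel(x0,x1,y0,y1,z0,z1): return ok&(X>x0)&(X<x1)&(Y>y0)&(Y<y1)&(Z>z0)&(Z<z1)
print('bench z',np.median(Z[sel(.3,.7,.15,.22,-.02,.02)]),np.median(Z[sel(.3,.7,-.34,-.31,-.02,.02)]))
m=sel(.38,.72,-.135,.1,.018,.034); rect(C[m],'base')
# base via colour edge free: fit side lines
rect(C[sel(.4,.62,-.27,-.145,.012,.024)],'tray rim')
m=sel(.42,.54,-.13,.07,.02,.05)&(im.min(-1)>170)
n,l,st,ct=cv2.connectedComponentsWithStats(m.astype(np.uint8))
for i in range(1,n):
    if st[i,4]>8: rect(C[l==i],f'piece px {ct[i]}')
or_=sel(.4,.56,-.44,-.33,.06,.08)&(im[...,0]-im[...,2]>30); rect(C[or_],'scraper')
rect(C[sel(.52,.72,-.12,.1,.19,.22)],'post')
m=sel(.4,.7,.2,.42,.045,.07); rect(C[m],'sleeve')
m=sel(.4,.56,.2,.42,.015,.04)
p=C[m]; rect(p,'ring')
# circle fit ring
q=p[p[:,0]<.525]; 
for _ in range(3):
    A=np.c_[2*q[:,:2],np.ones(len(q))]; s=np.linalg.lstsq(A,(q[:,:2]**2).sum(1),rcond=None)[0]; print('ring c',s[:2],np.sqrt(s[2]+s[:2]@s[:2]))
    r=np.hypot(*(q[:,:2]-s[:2]).T); q=q[(r<.05)&(r>.033)]
b=(slice(150,285),slice(110,450)); v=im[b].astype(np.uint8); v=cv2.resize(v,None,fx=2.35,fy=2.35,interpolation=cv2.INTER_CUBIC); v=np.clip(v*1.3,0,255).astype(np.uint8)
cv2.imwrite('pics/crop0.png',v[...,::-1])
# stand in scene
g=np.load('scene0.npz'); d2=g['d']; D=cloud('scene',d2,cams.camera_params('scene')); i2=g['im'].astype(int)
def s2(x0,x1,y0,y1,z0,z1): return (d2>0)&(D[...,0]>x0)&(D[...,0]<x1)&(D[...,1]>y0)&(D[...,1]<y1)&(D[...,2]>z0)&(D[...,2]<z1)
rect(D[s2(.38,.72,-.135,.1,.02,.034)],'base2'); rect(D[s2(.55,.72,-.12,.1,.192,.22)],'post2'); rect(D[s2(.55,.72,-.12,.1,.06,.22)],'pillar2')
rect(D[s2(.4,.7,.2,.42,.048,.07)],'sleeve2'); rect(D[s2(.4,.53,.2,.42,.02,.04)],'ring2')
rect(D[s2(.4,.56,-.44,-.33,.06,.08)&(i2[...,0]-i2[...,2]>20)],'scraper2')
m=s2(.42,.54,-.13,.07,.02,.05)&(i2.min(-1)>170)
n,l,st,ct=cv2.connectedComponentsWithStats(m.astype(np.uint8))
for i in range(1,n):
    if st[i,4]>8: rect(D[l==i],f'piece2 px {ct[i]}')
E
```

```text
bench z 0.0004487636777608106 0.0004890273903752629
base 4094 [531.2 -31.6] [239.6 203.9] 8.8 z [0.0241 0.0284 0.0324]
tray rim 126 [ 497.2 -202.8] [180.5 129.1] 8.1 z [0.013  0.0182 0.0223]
scraper 297 [ 478.2 -389.9] [108.2  25.9] 2.6 z [0.0654 0.0701 0.0738]
post 64 [609.6 -18.1] [22.7 22.8] 87.9 z [0.194  0.1983 0.202 ]
sleeve 150 [554.9 304.1] [124.9  91.2] 19.6 z [0.0454 0.0511 0.0571]
ring 381 [480.7 273.8] [163.7  91.8] 4.6 z [0.0175 0.0266 0.0394]
ring c [0.45709219 0.27317281] 0.04515168911125501
ring c [0.45245115 0.27174087] 0.04238266914127925
ring c [0.45152545 0.27150026] 0.042107122444299545
base2 4441 [529.8 -26.8] [244.2 199.9] 8.6 z [0.024  0.0272 0.0304]
post2 80 [609.6 -14.9] [25.9 21.3] 29.9 z [0.193  0.1969 0.1991]
pillar2 581 [611.3 -14. ] [27.8 24.1] 44.6 z [0.068  0.1402 0.1973]
sleeve2 197 [581.3 318.7] [42.6 44.1] 85.8 z [0.049  0.0528 0.0554]
ring2 469 [463.8 273.1] [ 90.5 127.9] 84.2 z [0.021  0.0254 0.0394]
scraper2 251 [ 477.2 -386.4] [111.6  28.5] 3.0 z [0.0612 0.068  0.0707]
piece2 px [304.47368421 236.47368421] 19 [484.  -62.8] [23.1  9. ] 42.3 z [0.0309 0.0331 0.0354]
piece2 px [332.41666667 236.86111111] 36 [448.3  -0.5] [20.  20.1] 47.5 z [0.031  0.033  0.0355]
piece2 px [316.13333333 238.06666667] 30 [471.2 -32.9] [20.5 20.2] 28.7 z [0.0314 0.0333 0.0346]
```

View pics/crop0.png

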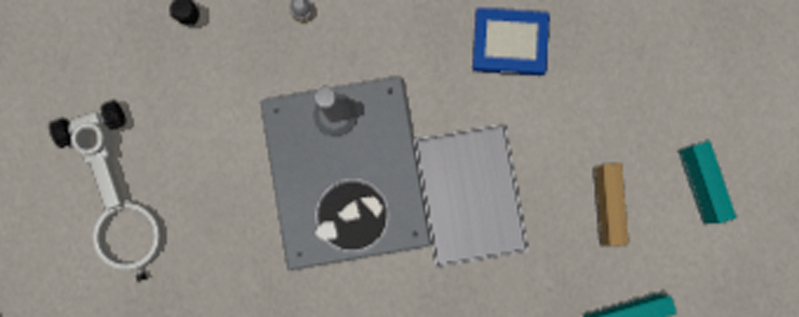

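```bash
cat > p.py <<'E'
import sys; from h import *
# usage: p.py x y z yaw_deg ...  (grasp-point goals, chained); prints shifts per goal
s=arm.get_state(); pos=np.array(s['eef_pos']); rot=Rm(s['ee_rot']); 
g=pos+rot[:,2]*.159; yaw=np.arctan2(rot[1,0],rot[0,0]); print('t',round(s['t'],2),'grasp',np.round(g,4),'yaw',round(np.degrees(yaw),2),'w',round(s['width'],4),'F',np.round(s['force'],1))
a=list(map(float,sys.argv[1:]))
for i in range(0,len(a),4):
    G=np.array(a[i:i+3]); c,n=np.cos(yaw),np.sin(yaw); d=G-g
    print('shift',np.round([d@[c,n,0],d@[n,-c,0],-d[2]],4),'turn',round(-(a[i+3]-np.degrees(yaw)),1),'rows',max(np.linalg.norm(d)/.0625,abs(a[i+3]-np.degrees(yaw))/10.7).round(1))
    g=G; yaw=np.radians(a[i+3])
E
python3 p.py .46 .38 .245 2.6 .5 .08 .245 2.6 .478 -.22 .245 2.6 .478 -.387 .15 2.6 .478 -.387 .05 2.6
```

```text
t 1.4 grasp [0.2905 0.6093 0.2457] yaw -25.48 w 0.0876 F [0.5 0.9 0. ]
shift [0.2517 0.1341 0.0007] turn -28.1 rows 4.6
shift [ 0.0263  0.3015 -0.    ] turn -0.0 rows 4.8
shift [-0.0356  0.2987 -0.    ] turn -0.0 rows 4.8
shift [-0.0076  0.1668  0.095 ] turn -0.0 rows 3.1
shift [0.  0.  0.1] turn -0.0 rows 1.6
```

Request:
play_rows(
  targets=[
    [[0.05,0.027,0,-6],[0.1,0.054,0,-12],[0.15,0.08,0,-18],[0.2,0.107,0,-24],[0.252,0.134,0,-28.1]],
  ],
  grip=60,
  newtons=30,
)

```text
t: 2.02
eef_pos: [0.461, 0.3784, 0.405]
ee_rot: [-3.141, -0.0, 0.049]
force: [1.4, 0.5, 0.1]
width: 0.067
```

Request:
play_rows(
  targets=[
    [[0.005,0.06,0,0],[0.01,0.12,0,0],[0.015,0.18,0,0],[0.02,0.24,0,0],[0.026,0.3,0,0]],
  ],
)

```text
t: 2.65
eef_pos: [0.4997, 0.0795, 0.4051]
ee_rot: [-3.141, -0.001, 0.046]
force: [0.8, 0.3, 0.2]
width: 0.0671
```

Request:
play_rows(
  targets=[
    [[-0.007,0.06,0,0],[-0.014,0.12,0,0],[-0.021,0.18,0,0],[-0.028,0.24,0,0],[-0.036,0.3,0,0]],
  ],
)

```text
t: 3.28
eef_pos: [0.4772, -0.2218, 0.4051]
ee_rot: [3.141, -0.001, 0.046]
force: [1.0, 0.3, 0.5]
width: 0.0669
```

```bash
python3 p.py .478 -.387 .16 2.6 .478 -.387 .05 2.6
```

```text
t 3.27 grasp [ 0.4774 -0.2219  0.2461] yaw 2.63 w 0.0669 F [1.  0.3 0.5]
shift [-0.007   0.165   0.0861] turn 0.0 rows 3.0
shift [0.   0.   0.11] turn -0.0 rows 1.8
```

Request:
play_rows(
  targets=[
    [[-0.002,0.05,0.025,0],[-0.004,0.1,0.05,0],[-0.006,0.15,0.07,0],[-0.007,0.165,0.085,0],[-0.007,0.165,0.085,0]],
  ],
)

```text
t: 3.9
eef_pos: [0.4776, -0.3857, 0.318]
ee_rot: [-3.14, 0.003, 0.044]
force: [-0.6, 0.9, 0.4]
width: 0.0672
```

```bash
python3 - <<'E'
from m import *
p=cams.camera_params('wrist'); im,d=cams.grab_frame('wrist'); C=cloud('w',d,p); i=im.astype(int)
m=(d>0)&(C[...,2]>.06)&(C[...,2]<.08)&(abs(C[...,0]-.478)<.08)&(abs(C[...,1]+.387)<.05)&(i[...,0]-i[...,2]>20)
rect(C[m],'scraper top')
m=(d>0)&(C[...,2]>.01)&(C[...,2]<.08)&(abs(C[...,0]-.478)<.08)&(abs(C[...,1]+.387)<.04)
if m.any(): rect(C[m],'any')
cv2.imwrite('pics/w1.png',im[...,::-1])
E
python3 p.py .478 -.387 .05 2.6
```

```text
scraper top 4938 [ 476.4 -390.8] [109.  26.] 2.9 z [0.0682 0.0699 0.0711]
any 5136 [ 476.4 -390.8] [109.2  26.3] 3.3 z [0.067  0.0699 0.071 ]
t 3.95 grasp [ 0.4778 -0.3849  0.1602] yaw 2.57 w 0.0668 F [0.1 0.5 0.4]
shift [1.000e-04 2.100e-03 1.102e-01] turn -0.0 rows 1.8
```

Request:
play_rows(
  targets=[
    [[0,0.005,0.04,0],[0,0.005,0.08,0],[0,0.005,0.105,0],[0,0.005,0.11,0],[0,0.005,0.11,0]],
  ],
)

```text
t: 4.58
eef_pos: [0.4792, -0.3895, 0.211]
ee_rot: [3.141, -0.001, 0.047]
force: [1.4, -0.2, 0.6]
width: 0.0669
```

Request:
play_rows(
  targets=[
    [[0,0,0,0],[0,0,0,0],[0,0,0,0],[0,0,0,0],[0,0,0,0]],
  ],
  grip=255,
  newtons=35,
)

```text
t: 5.2
eef_pos: [0.4784, -0.3901, 0.2097]
ee_rot: [-3.142, 0.0, 0.046]
force: [0.4, 1.7, 1.7]
width: 0.0255
```

```bash
python3 - <<'E'
import numpy as np
c=np.array([.531,-.030]);a=.152
for p in [(-62,80),(-62,-60),(-62,-125),(-62,-150)]:
    p=np.array(p)/1000; print(p, np.round(c+[np.cos(a)*p[0]-np.sin(a)*p[1], np.sin(a)*p[0]+np.cos(a)*p[1]],4))
E
python3 p.py .477 -.39 .15 3
```

```text
[-0.062  0.08 ] [0.4576 0.0397]
[-0.062 -0.06 ] [ 0.4788 -0.0987]
[-0.062 -0.125] [ 0.4886 -0.1629]
[-0.062 -0.15 ] [ 0.4924 -0.1877]
t 5.2 grasp [ 0.4783 -0.3901  0.0507] yaw 2.61 w 0.0255 F [0.4 1.7 1.7]
shift [-0.0013 -0.0002 -0.0993] turn -0.4 rows 1.6
```

Request:
play_rows(
  targets=[
    [[0,0,-0.03,0],[0,0,-0.07,0],[0,0,-0.1,0],[0,-0.03,-0.1,0],[0,-0.08,-0.1,0]],
  ],
)

```text
t: 5.82
eef_pos: [0.4745, -0.3101, 0.3095]
ee_rot: [-3.142, -0.0, 0.043]
force: [0.7, 1.0, -1.9]
width: 0.0259
```

```bash
python3 p.py .463 -.1 .15 8.7 .4576 .0397 .15 8.7 
```

```text
t 5.83 grasp [ 0.4746 -0.3101  0.1505] yaw 2.48 w 0.0259 F [ 0.7  1.  -1.9]
shift [-0.0025 -0.2104  0.0005] turn -6.2 rows 3.4
shift [ 0.0158 -0.1389 -0.    ] turn -0.0 rows 2.2
```

Request:
play_rows(
  targets=[
    [[0,-0.05,0,0],[0,-0.1,0,-2],[-0.001,-0.15,0,-4],[-0.002,-0.19,0,-6.2],[-0.002,-0.21,0,-6.2]],
  ],
)

```text
t: 6.45
eef_pos: [0.4627, -0.0988, 0.3097]
ee_rot: [-3.141, -0.0, 0.156]
force: [0.7, -1.2, -1.4]
width: 0.0255
```

Request:
play_rows(
  targets=[
    [[0.006,-0.05,0,0],[0.012,-0.1,0,0],[0.016,-0.139,0,0],[0.016,-0.139,0.03,0],[0.016,-0.139,0.05,0]],
  ],
)

```text
t: 7.08
eef_pos: [0.4572, 0.0399, 0.2587]
ee_rot: [-3.142, 0.001, 0.155]
force: [0.3, -0.4, -1.2]
width: 0.0259
```

```bash
python3 - <<'E'
from m import *
im,d=cams.grab_frame('scene'); np.savez('scene1.npz',im=im,d=d)
v=cv2.resize(im[130:330,200:440],None,fx=3,fy=3,interpolation=cv2.INTER_CUBIC); cv2.imwrite('pics/s1.png',v[...,::-1])
E
python3 p.py .4576 .0397 .08 8.7
```

```text
t 7.12 grasp [0.4557 0.0391 0.0975] yaw 8.82 w 0.0263 F [-1.1 -1.1 -5.8]
shift [ 0.0019 -0.0003  0.0175] turn 0.1 rows 0.3
```

View pics/s1.png

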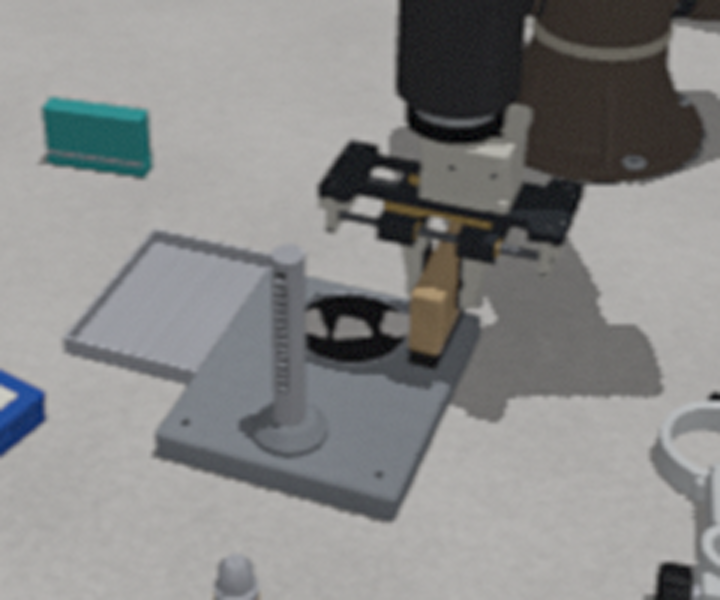

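Request:
play_rows(
  targets=[
    [[0.002,-0.004,0.004,0],[0.002,-0.004,0.01,0],[0.002,-0.004,0.015,0],[0.002,-0.004,0.017,0],[0.002,-0.004,0.017,0]],
  ],
)

```text
t: 7.75
eef_pos: [0.459, 0.0435, 0.2427]
ee_rot: [3.142, 0.0, 0.154]
force: [0.6, -0.1, -1.4]
width: 0.0255
```

```bash
python3 p.py .4788 -.0987 .0785 8.7
```

```text
t 7.75 grasp [0.459  0.0435 0.0837] yaw 8.8 w 0.0255 F [ 0.6 -0.1 -1.4]
shift [-0.0022  0.1436  0.0052] turn 0.1 rows 2.3
```

Request:
play_rows(
  targets=[
    [[0,0,0.002,0],[0,0,0.0035,0],[0,0,0.0045,0],[0,0,0.0045,0]],
  ],
)

```text
t: 8.25
eef_pos: [0.459, 0.0436, 0.2381]
ee_rot: [3.142, 0.0, 0.154]
force: [-0.0, -0.1, -1.4]
width: 0.026
```

Request:
play_rows(
  targets=[
    [[-0.001,0.013,0,0],[-0.002,0.026,0,0],[-0.002,0.039,0,0],[-0.002,0.052,0,0],[-0.002,0.065,0,0]],
  ],
)

```text
t: 8.88
eef_pos: [0.4672, -0.022, 0.2382]
ee_rot: [-3.142, -0.0, 0.153]
force: [0.4, -1.1, -2.0]
width: 0.0257
```

Request:
play_rows(
  targets=[
    [[0,0.014,0,0],[0,0.028,0,0],[0,0.042,0,0],[0,0.056,0,0],[0,0.07,0,0]],
  ],
)

```text
t: 9.5
eef_pos: [0.4779, -0.091, 0.2381]
ee_rot: [-3.142, -0.0, 0.154]
force: [0.2, -0.3, -1.8]
width: 0.0256
```

```bash
python3 - <<'E'
from m import *
im,d=cams.grab_frame('scene'); np.savez('scene2.npz',im=im,d=d)
v=cv2.resize(im[150:320,200:420],None,fx=3,fy=3,interpolation=cv2.INTER_CUBIC); cv2.imwrite('pics/s2.png',v[...,::-1])
E
python3 p.py .4856 -.1431 .079 8.7
```

```text
t 9.55 grasp [ 0.478  -0.0919  0.0791] yaw 8.81 w 0.0257 F [ 1.7 -2.8 -0.7]
shift [-0.0004  0.0517  0.0001] turn 0.1 rows 0.8
```

View pics/s2.png

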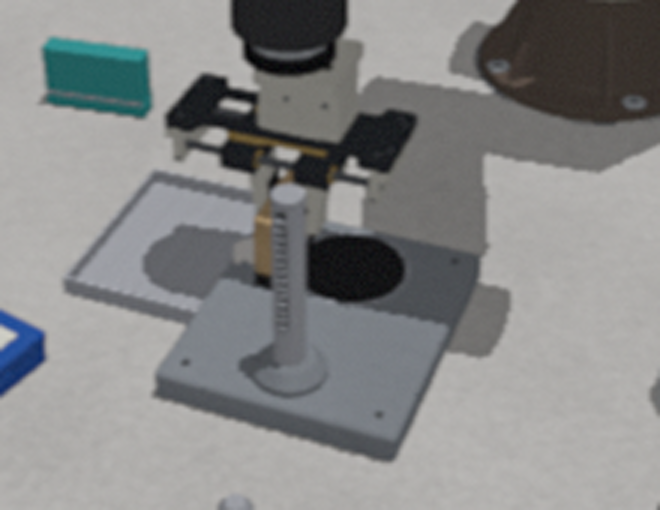

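The stage plate is clear and the pieces are now ahead of the blade, one showing at (245,250). I'll keep pushing over the edge.

Request:
play_rows(
  targets=[
    [[0,0.013,0,0],[0,0.027,0,0],[0,0.042,0,0],[0,0.056,0,0],[0,0.065,0,0]],
  ],
)

```text
t: 10.18
eef_pos: [0.4898, -0.1555, 0.2398]
ee_rot: [3.14, -0.005, 0.155]
force: [2.0, -1.5, 3.1]
width: 0.0257
```

```bash
python3 - <<'E'
from m import *
im,d=cams.grab_frame('scene'); np.savez('scene3.npz',im=im,d=d)
i,dd=cams.grab_frame('top')
v=cv2.resize(im[150:320,180:400],None,fx=3,fy=3,interpolation=cv2.INTER_CUBIC); w=cv2.resize(i[170:290,230:350],(420,510)) ; w=np.clip(w*1.3,0,255).astype(np.uint8)
cv2.imwrite('pics/s3.png',np.hstack([cv2.resize(v,(380,294)),w[:294*0+510][:294] if 0 else cv2.resize(w,(400,294))])[...,::-1])
s=arm.get_state();print(s['eef_pos'],s['force'])
E
```

```text
[ 0.48931106 -0.15558861  0.23940284] [ 2.18435842 -1.78556963  7.09794962]
```

View pics/s3.png

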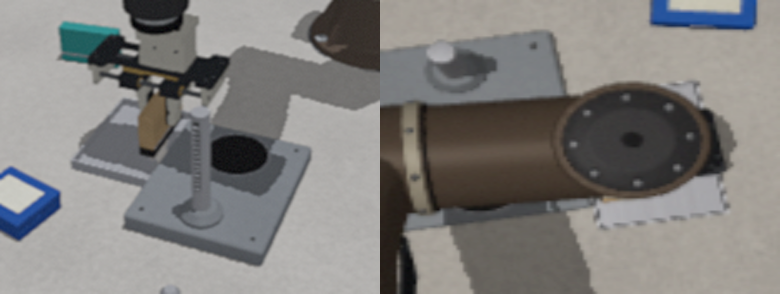

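Request:
play_rows(
  targets=[
    [[0,0.008,-0.001,0],[0,0.018,-0.002,0],[0,0.03,-0.002,0],[0,0.03,-0.03,0],[0,0.06,-0.06,0]],
  ],
)

```text
t: 10.9
eef_pos: [0.4966, -0.2137, 0.2982]
ee_rot: [-3.141, 0.002, 0.155]
force: [0.8, -0.2, -1.4]
width: 0.0259
```

Request:
play_rows(
  targets=[
    [[0,0.05,-0.02,0],[0,0.1,-0.03,0],[0,0.14,-0.03,0],[0,0.155,-0.03,0],[0,0.155,-0.03,0]],
  ],
)

```text
t: 11.52
eef_pos: [0.5202, -0.3678, 0.3271]
ee_rot: [-3.141, 0.001, 0.152]
force: [0.0, 0.2, -1.8]
width: 0.0261
```

```bash
python3 - <<'E'
from m import *
im,d=cams.grab_frame('scene'); D=cloud('s',d,cams.camera_params('scene'))
v=cv2.resize(im[150:320,180:400],None,fx=3,fy=3,interpolation=cv2.INTER_CUBIC)
cv2.imwrite('pics/s4.png',v[...,::-1])
for n in ['scene']:
  for r in finder.find_in(n,'piece1')[:6]: 
    q=np.array(r['xyz'])-[.4966,-.202,0]; a=.152
    print(np.round(r['xyz'],3),'tray',np.round([q[0]*np.cos(a)+q[1]*np.sin(a),-q[0]*np.sin(a)+q[1]*np.cos(a)],3),r['score'])
E
python3 p.py .489 -.386 .15 8.7
```

```text
[ 0.511 -0.146  0.012] tray [0.023 0.053] 0.62
[ 0.484 -0.174  0.013] tray [-0.008  0.03 ] 0.37
t 11.62 grasp [ 0.5202 -0.3663  0.1686] yaw 8.81 w 0.0258 F [-0.4 -0.3 -1.6]
shift [-0.0338  0.0147  0.0186] turn 0.1 rows 0.7
```

View pics/s4.png

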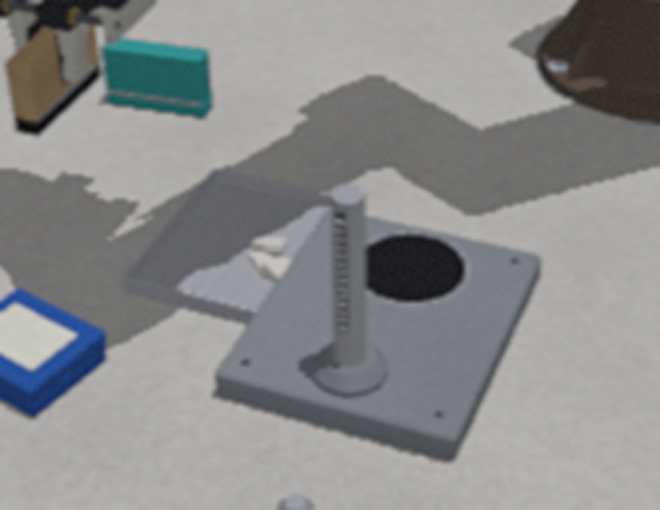

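Two pieces, or parts of them, show at about (268,250) near the wall on the stand side. I'll check from above for the third.

```bash
python3 - <<'E'
from m import *
im,d=cams.grab_frame('top'); C=cloud('t',d,cams.camera_params('top'))
a=.152; q=C-[.4966,-.202,0]; x=q[...,0]*np.cos(a)+q[...,1]*np.sin(a); y=-q[...,0]*np.sin(a)+q[...,1]*np.cos(a)
m=(d>0)&(abs(x)<.085)&(abs(y)<.06)&(C[...,2]>.006)
n,l,st,ct=cv2.connectedComponentsWithStats(m.astype(np.uint8))
for i in range(1,n):
    k=l==i; print(ct[i],st[i,4],'x',x[k].min().round(3),x[k].max().round(3),'y',y[k].min().round(3),y[k].max().round(3),'z',np.percentile(C[k][:,2],[5,50,95]).round(3))
cv2.imwrite('pics/t5.png',cv2.resize(np.clip(im[200:275,230:345]*1.2,0,255).astype(np.uint8),None,fx=6,fy=6,interpolation=cv2.INTER_CUBIC)[...,::-1])
print([(np.round(r['xyz'],3),r['score']) for r in finder.find_in('top','piece1')])
E
```

```text
[324.8999512  212.28160078] 4098 x -0.085 0.085 y -0.06 0.06 z [0.561 0.605 0.672]
[]
```

View pics/t5.png

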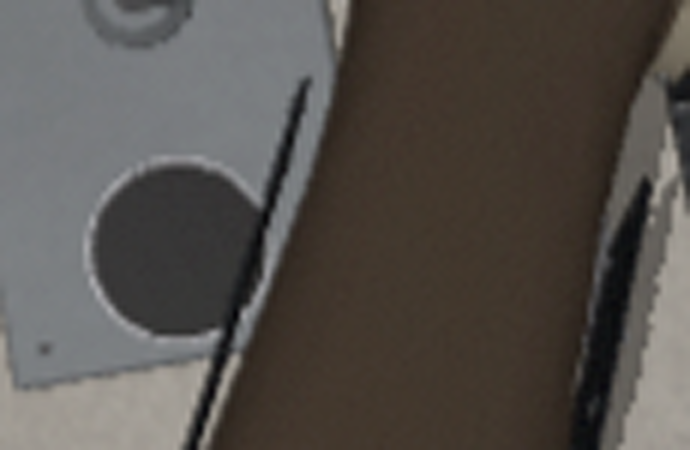

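Request:
play_rows(
  targets=[
    [[-0.01,-0.01,-0.05,0],[-0.02,-0.03,-0.1,0],[-0.02,-0.06,-0.14,0],[-0.02,-0.08,-0.14,0],[-0.02,-0.08,-0.14,0]],
  ],
)

```text
t: 12.35
eef_pos: [0.4882, -0.2889, 0.4685]
ee_rot: [-3.141, -0.001, 0.156]
force: [-0.1, -0.5, -1.9]
width: 0.0256
```

```bash
cat > tr.py <<'E'
from m import *
p=cams.camera_params('wrist'); im,d=cams.grab_frame('wrist'); C=cloud('w',d,p)
print(p['position'],p['attitude'])
a=.152; q=C-[.4966,-.202,0]; x=q[...,0]*np.cos(a)+q[...,1]*np.sin(a); y=-q[...,0]*np.sin(a)+q[...,1]*np.cos(a)
z=C[...,2]; V=(d>0)&(abs(x)<.085)&(abs(y)<.085)&(z<.05); print('seen',V.sum(),'y range',y[V].min(),y[V].max(),'x',x[V].min(),x[V].max())
m=V&(y<.0605)&(z>.0065)
n,l,st,ct=cv2.connectedComponentsWithStats(m.astype(np.uint8))
for i in range(1,n):
    k=l==i
    if k.sum()>60: print(ct[i].round(),st[i,4],'x',x[k].min().round(3),x[k].max().round(3),'y',y[k].min().round(3),y[k].max().round(3),'z',np.percentile(z[k],[5,50,95]).round(3))
import sys
cv2.imwrite(f'pics/{sys.argv[1]}.png',im[...,::-1])
E
python3 tr.py w6; python3 p.py .477 -.39 .15 8.7
```

```text
[ 0.56609334 -0.27773138  0.44865817] [ 2.84310592e+00  2.66180428e-04 -1.41399441e+00]
seen 15415 y range -0.084891596096666 0.08499150936589984 x -0.08492959918777218 0.08499680068591094
[179.  87.] 66 x 0.084 0.085 y -0.001 0.06 z [0.016 0.018 0.019]
[255. 117.] 248 x -0.003 0.084 y -0.066 -0.003 z [0.01  0.018 0.019]
[183. 152.] 811 x -0.026 0.032 y 0.016 0.06 z [0.008 0.011 0.016]
t 12.4 grasp [ 0.4884 -0.2896  0.3088] yaw 8.93 w 0.0254 F [ 0.4 -0.1 -2.2]
shift [-0.0268  0.0974  0.1588] turn 0.2 rows 3.0
```

```bash
python3 -c "
import cv2; i=cv2.imread('pics/w6.png'); cv2.imwrite('pics/w6c.png',cv2.resize(i[60:260,60:330],None,fx=2.9,fy=2.9,interpolation=cv2.INTER_CUBIC))"
```

```text
(no output)
```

View pics/w6c.png

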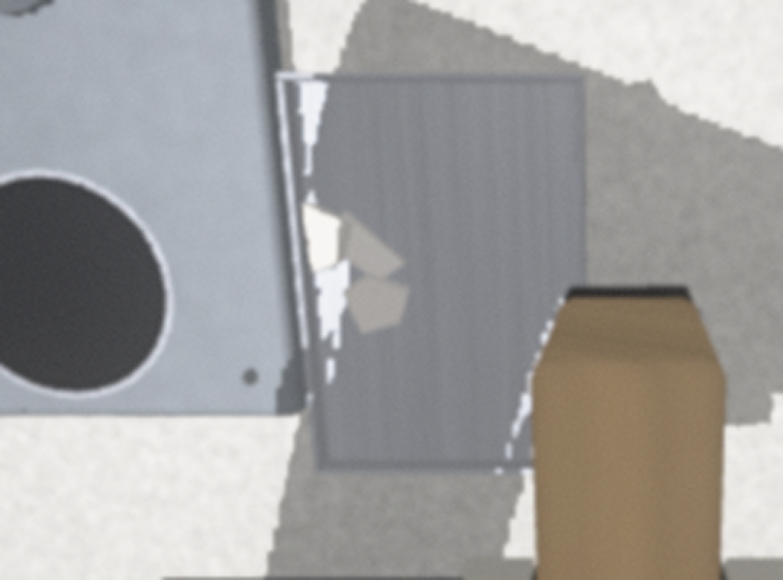

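All three pieces are in the tray, at (322,237), (372,245) and (378,303) in the crop. I'll return the scraper to its original place.

Request:
play_rows(
  targets=[
    [[-0.009,0.033,0.05,0],[-0.018,0.066,0.1,0],[-0.027,0.098,0.15,0],[-0.027,0.098,0.2,0],[-0.027,0.098,0.235,0]],
  ],
)

```text
t: 13.02
eef_pos: [0.4756, -0.3923, 0.2289]
ee_rot: [-3.139, 0.004, 0.152]
force: [0.4, -0.1, -0.6]
width: 0.026
```

Request:
play_rows(
  targets=[
    [[0,0,0.01,0],[0,0,0.018,0],[0,0,0.021,0],[0,0,0.022,0],[0,0,0.022,0]],
  ],
)

```text
t: 13.65
eef_pos: [0.4772, -0.3918, 0.2121]
ee_rot: [3.141, -0.001, 0.154]
force: [0.2, 0.7, -1.1]
width: 0.0257
```

```bash
python3 p.py .477 -.39 .0505 8.7
```

```text
t 13.65 grasp [ 0.4775 -0.3919  0.0531] yaw 8.83 w 0.0257 F [ 0.2  0.7 -1.1]
shift [-0.0002 -0.002   0.0026] turn 0.1 rows 0.1
```

Request:
play_rows(
  targets=[
    [[0,0,0.0015,0],[0,0,0.0025,0],[0,0,0.0028,0],[0,0,0.0028,0],[0,0,0.0028,0]],
  ],
)

```text
t: 14.28
eef_pos: [0.4771, -0.3917, 0.2097]
ee_rot: [3.141, -0.001, 0.154]
force: [-2.1, 2.9, 8.4]
width: 0.0258
```

Request:
play_rows(
  targets=[
    [[0,0,0,0],[0,0,0,0],[0,0,0,0],[0,0,0,0]],
  ],
  grip=60,
)

```text
t: 14.78
eef_pos: [0.477, -0.3918, 0.2082]
ee_rot: [-3.142, 0.0, 0.154]
force: [0.1, 0.2, 0.9]
width: 0.0604
```

Request:
play_rows(
  targets=[
    [[0,0,-0.03,0],[0,0,-0.08,0],[0,0,-0.14,0],[0,0,-0.2,0],[0,-0.04,-0.23,0]],
  ],
)

```text
t: 15.4
eef_pos: [0.4712, -0.3534, 0.4417]
ee_rot: [3.139, -0.003, 0.152]
force: [0.4, 0.6, -0.9]
width: 0.067
```

```bash
python3 - <<'E'
from m import *
p=cams.camera_params('wrist'); im,d=cams.grab_frame('wrist'); C=cloud('w',d,p); i=im.astype(int)
m=(d>0)&(C[...,2]>.055)&(C[...,2]<.085)&(abs(C[...,0]-.478)<.09)&(abs(C[...,1]+.387)<.06)&(i[...,0]-i[...,2]>20)
rect(C[m],'scraper top')
E
python3 p.py .47 -.05 .285 9 .46 .2 .285 20 .535 .302 .2 20
```

```text
scraper top 2357 [ 475.4 -393. ] [109.   26.2] 9.1 z [0.0673 0.0699 0.0711]
t 15.45 grasp [ 0.4715 -0.3502  0.2863] yaw 8.78 w 0.0671 F [-1.7  2.5  2.5]
shift [ 0.0444 -0.2969  0.0013] turn -0.2 rows 4.8
shift [ 0.0292 -0.2485 -0.    ] turn -11.0 rows 4.0
shift [ 0.1054 -0.0702  0.085 ] turn -0.0 rows 2.4
```

Scraper stands upright on the bench, top at 0.070. Now on to the carrier.

Request:
play_rows(
  targets=[
    [[0.009,-0.06,0,0],[0.018,-0.12,0,0],[0.027,-0.18,0,0],[0.036,-0.24,0,0],[0.044,-0.297,0,0]],
  ],
)

```text
t: 16.08
eef_pos: [0.4683, -0.0502, 0.4385]
ee_rot: [-3.141, -0.001, 0.154]
force: [1.2, 0.4, -0.5]
width: 0.067
```

Request:
play_rows(
  targets=[
    [[0.007,-0.06,0,-3],[0.014,-0.12,0,-6],[0.021,-0.18,0,-9],[0.029,-0.248,0,-11],[0.029,-0.248,0,-11]],
  ],
)

```text
t: 16.7
eef_pos: [0.4591, 0.2008, 0.438]
ee_rot: [-3.142, 0.0, 0.35]
force: [-1.2, -0.0, -0.3]
width: 0.0672
```

```bash
python3 - <<'E'
from m import *
from scipy.optimize import least_squares
p=cams.camera_params('wrist'); im,d=cams.grab_frame('wrist'); C=cloud('w',d,p)
cv2.imwrite('pics/w7.png',im[...,::-1])
X,Y,Z=C[...,0],C[...,1],C[...,2]; ok=(d>0)&(Y>.2)&(Y<.4)&(X>.38)&(X<.66)
def circ(m,nm,r):
    P=C[m][:,:2]; 
    f=least_squares(lambda c:np.maximum(0,np.abs(np.hypot(*(P-c).T)-r[0])-r[1]),P.mean(0),loss='soft_l1',f_scale=.002); print(nm,m.sum(),f.x.round(4),P.min(0).round(3),P.max(0).round(3)); return f.x
r=circ(ok&(Z>.022)&(Z<.0285)&(X<.515),'ring',(.042,.004))
s=circ(ok&(Z>.0515)&(Z<.056)&(X>.55),'sleeve',(.0185,.0035))
print(np.linalg.norm(s-r),np.degrees(np.arctan2(*(s-r)[::-1])))
m=ok&(Z>.036)&(Z<.044)&(X>.5)&(X<.565)
rect(C[m],'neck')
E
python3 p.py .537 .3025 .2 20
```

```text
ring 1434 [0.4472 0.272 ] [0.4   0.226] [0.511 0.317]
sleeve 883 [0.5785 0.3162] [0.557 0.295] [0.6   0.338]
0.1386082076015779 18.616415765267146
neck 1413 [529.3 302.6] [67.7 33.4] 13.1 z [0.038  0.0398 0.0414]
t 16.75 grasp [0.4591 0.1997 0.2789] yaw 20.0 w 0.067 F [-0.3 -0.  -0.1]
shift [ 0.1084 -0.07    0.0789] turn -0.0 rows 2.4
```

Request:
play_rows(
  targets=[
    [[0.035,-0.023,0.02,0],[0.07,-0.046,0.05,1],[0.105,-0.07,0.08,1.4],[0.105,-0.07,0.12,1.4],[0.105,-0.07,0.12,1.4]],
  ],
)

```text
t: 17.38
eef_pos: [0.534, 0.2972, 0.315]
ee_rot: [3.139, 0.007, 0.32]
force: [-0.4, -0.6, -0.3]
width: 0.0673
```

```bash
python3 p.py .534 .3012 .027 18.6
```

```text
t 17.38 grasp [0.5331 0.2964 0.156 ] yaw 18.32 w 0.0673 F [-0.4 -0.6 -0.3]
shift [ 0.0023 -0.0043  0.129 ] turn -0.3 rows 2.1
```

Request:
play_rows(
  targets=[
    [[0,0,0,0],[0,0,0.03,0],[0,0,0.07,0],[0,0,0.1,0],[0,0,0.1,0]],
  ],
)

```text
t: 18.0
eef_pos: [0.5345, 0.2984, 0.2187]
ee_rot: [3.141, 0.001, 0.321]
force: [0.8, -1.1, 0.8]
width: 0.0674
```

```bash
python3 - <<'E'
from m import *
p=cams.camera_params('wrist'); im,d=cams.grab_frame('wrist'); C=cloud('w',d,p)
cv2.imwrite('pics/w8.png',im[...,::-1])
m=(d>0)&(C[...,2]>.035)&(C[...,2]<.044)&(C[...,0]>.505)&(C[...,0]<.56)&(abs(C[...,1]-.301)<.03)
rect(C[m],'neck')
m=(d>0)&(C[...,2]>.0505)&(C[...,2]<.057)&(C[...,0]>.55)&(C[...,0]<.61)&(abs(C[...,1]-.315)<.04)
if m.any(): rect(C[m],'sleeve')
E
python3 p.py .534 .3012 .027 18.6
```

```text
neck 3104 [534.7 309.7] [45.5 43.6] 10.1 z [0.0384 0.0399 0.041 ]
sleeve 3889 [579.1 316.5] [42.6 43. ] 29.9 z [0.0522 0.0538 0.0549]
t 18.05 grasp [0.5352 0.299  0.0611] yaw 18.42 w 0.0672 F [-0.2  0.   0.9]
shift [-0.0005 -0.0024  0.0341] turn -0.2 rows 0.5
```

Request:
play_rows(
  targets=[
    [[0,-0.0025,0.012,0],[0,-0.0025,0.025,0],[0,-0.0025,0.032,0],[0,-0.0025,0.034,0],[0,-0.0025,0.034,0]],
  ],
)

```text
t: 18.68
eef_pos: [0.5338, 0.3013, 0.1842]
ee_rot: [3.141, 0.0, 0.322]
force: [0.1, -0.6, 0.7]
width: 0.067
```

Request:
play_rows(
  targets=[
    [[0,0,0,0],[0,0,0,0],[0,0,0,0],[0,0,0,0],[0,0,0,0]],
  ],
  grip=255,
  newtons=45,
)

```text
t: 19.3
eef_pos: [0.5338, 0.3014, 0.1844]
ee_rot: [-3.141, -0.0, 0.321]
force: [-0.6, 3.6, -0.4]
width: 0.0227
```

Request:
play_rows(
  targets=[
    [[0,0,-0.003,0],[0,0,-0.01,0],[0,0,-0.02,0],[0,0,-0.03,0],[0,0,-0.04,0]],
  ],
)

```text
t: 19.92
eef_pos: [0.5338, 0.3013, 0.2253]
ee_rot: [-3.141, -0.0, 0.321]
force: [0.3, -0.9, -6.6]
width: 0.0217
```

```bash
cat > lv.py <<'E'
from m import *
# held carrier pose from wrist cam: sleeve top & ring top
s=arm.get_state(); R0=Rm(s['ee_rot']); T=np.array(s['eef_pos'])
p=cams.camera_params('wrist'); im,d=cams.grab_frame('wrist'); C=cloud('w',d,p)
L=(C-(T+R0[:,2]*.159))@R0   # tool axes about grasp point (x fwd, z down)
ok=(d>0)&(im.min(-1)>60)
x,y,z=L[...,0],L[...,1],L[...,2]
m=ok&(abs(x-.047)<.028)&(abs(y)<.028)&(z<-.018)&(z>-.04)
P=L[m]; rect(P,'sleeve(tool mm)')
if len(P)>50:
    A=np.c_[P[:,:2],np.ones(len(P))]; c=np.linalg.lstsq(A,P[:,2],rcond=None)[0]; print('plane',c, 'world moment',s['moment'],s['force'])
m=ok&(x<-.04)&(x>-.15)&(abs(y)<.055)&(abs(z)<.03); 
if m.sum()>20: rect(L[m],'ring')
E
python3 lv.py; python3 p.py
```

```text
sleeve(tool mm) 7440 [50.3 -0. ] [49. 56.] 0.0 z [-0.0294 -0.0282 -0.0197]
plane [ 0.01409455 -0.0190898  -0.02786884] world moment [-0.05893339 -0.03155955  0.00189004] [ 0.26695738 -0.91061898 -6.55773103]
ring 369 [-47.7   1. ] [ 9.9 41.9] 0.7 z [0.0053 0.0104 0.019 ]
t 19.98 grasp [0.5345 0.3019 0.0677] yaw 18.44 w 0.0219 F [ 0.3 -0.  -4.8]
```

Request:
play_rows(
  targets=[
    [[0,0,-0.025,0],[0,0,-0.06,0],[0,0,-0.1,0],[0,0,-0.14,0],[0,0,-0.17,0]],
  ],
  newtons=55,
)

```text
t: 20.6
eef_pos: [0.5336, 0.3011, 0.3966]
ee_rot: [-3.141, -0.002, 0.321]
force: [0.5, -0.4, -8.2]
width: 0.0216
```

Request:
play_rows(
  targets=[
    [[0,0,-0.015,1],[0,0,-0.028,3],[0,0,-0.035,6],[0,0,-0.035,8],[0,0,-0.035,9.7]],
  ],
)

```text
t: 21.22
eef_pos: [0.5336, 0.3013, 0.4282]
ee_rot: [3.141, 0.002, 0.15]
force: [0.2, 0.5, -8.2]
width: 0.0216
```

```bash
python3 - <<'E'
from m import *
from scipy.optimize import least_squares
s=arm.get_state(); R0=Rm(s['ee_rot']); T=np.array(s['eef_pos'])
p=cams.camera_params('wrist'); im,d=cams.grab_frame('wrist'); C=cloud('w',d,p)
L=(C-(T+R0[:,2]*.159))@R0; x,y,z=L[...,0],L[...,1],L[...,2]
m=(d>0)&(np.hypot(x-.047,y)<.024)&(z<-.024)&(z>-.034); P=L[m]
f=least_squares(lambda c:np.maximum(0,np.abs(np.hypot(*(P[:,:2]-c).T)-.0185)-.0035),[.047,0],loss='soft_l1',f_scale=.001)
c=np.linalg.lstsq(np.c_[P[:,:2],np.ones(len(P))],P[:,2],rcond=None)[0]; print('bore tool',f.x,len(P),'bbox',P.min(0),P.max(0),'tilt',c[:2])
E
python3 p.py .5635 -.0241 .265 8.7
```

```text
bore tool [0.04802712 0.00114905] 6460 bbox [ 0.02579757 -0.02060564 -0.03114439] [ 0.06965896  0.02308983 -0.02400072] tilt [-0.00441322 -0.00029055]
t 21.27 grasp [0.5334 0.3011 0.2693] yaw 8.53 w 0.0217 F [ 0.3  0.3 -7.2]
shift [-0.0184  0.326   0.0043] turn -0.2 rows 5.2
```

Request:
play_rows(
  targets=[
    [[-0.001,0.02,0,0],[-0.004,0.055,0,0],[-0.007,0.095,0,0],[-0.01,0.135,0,0],[-0.012,0.175,0,0]],
  ],
)

```text
t: 21.9
eef_pos: [0.5481, 0.1245, 0.4292]
ee_rot: [3.141, 0.0, 0.152]
force: [1.2, 0.4, -7.9]
width: 0.0217
```

Request:
play_rows(
  targets=[
    [[-0.002,0.04,0,0],[-0.004,0.08,0,0],[-0.006,0.115,0,0],[-0.007,0.14,0,0],[-0.0075,0.15,0,0]],
  ],
)

```text
t: 22.52
eef_pos: [0.5633, -0.0248, 0.4291]
ee_rot: [3.141, 0.001, 0.15]
force: [0.3, 0.4, -7.9]
width: 0.0216
```

Request:
play_rows(
  targets=[
    [[0,0,0,0],[0,0,0,0]],
  ],
)

```text
t: 22.78
eef_pos: [0.5636, -0.0225, 0.4293]
ee_rot: [-3.141, 0.0, 0.152]
force: [-0.1, 0.8, -7.7]
width: 0.0216
```

```bash
python3 p.py .5625 -.0232 .2434 8.7; python3 - <<'E'
from m import *
from scipy.optimize import least_squares
im,d=cams.grab_frame('scene'); D=cloud('s',d,cams.camera_params('scene'))
v=cv2.resize(im[130:330,200:440],None,fx=3,fy=3,interpolation=cv2.INTER_CUBIC); cv2.imwrite('pics/s9.png',v[...,::-1])
x,y,z=D[...,0],D[...,1],D[...,2]
near=(d>0)&(np.hypot(x-.61,y+.017)<.03)
for lo,hi,r in [(.06,.19,.0125),(.245,.275,.022)]:
    P=D[near&(z>lo)&(z<hi)]; 
    f=least_squares(lambda c:np.hypot(*(P[:,:2]-c).T)-r,[.61,-.017],loss='soft_l1',f_scale=.001); print(lo,len(P),f.x.round(4))
P=D[near&(z>.2)]; print('sleeve z',np.percentile(P[:,2],[1,2,50,98,99]).round(4))
P=D[near&(z>.06)&(z<.21)];print('pillar top z',np.percentile(P[:,2],[95,99]))
s=arm.get_state(); print(s['eef_pos'])
E
```

```text
t 22.77 grasp [ 0.5636 -0.0225  0.2703] yaw 8.73 w 0.0216 F [-0.1  0.8 -7.7]
shift [-0.0012  0.0005  0.0269] turn 0.0 rows 0.4
0.06 492 [ 0.6092 -0.0162]
0.245 19 [ 0.6104 -0.0122]
sleeve z [0.2821 0.2855 0.5003 0.6189 0.6212]
pillar top z [0.19722893 0.19853267]
[ 0.56365587 -0.0223471   0.429294  ]
```

View pics/s9.png

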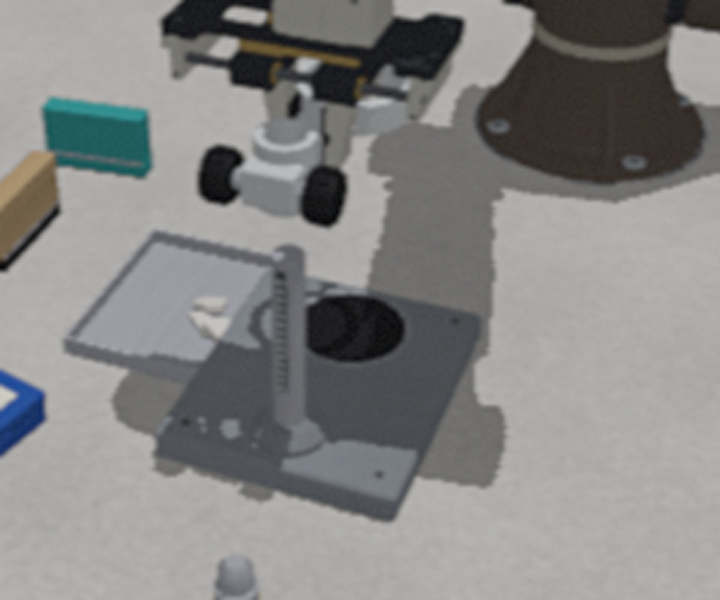

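The carrier is level above the pillar, ring to the front, with the pieces in the tray and the scraper standing apart. I'll lower it to about 22 mm clearance.

Request:
play_rows(
  targets=[
    [[-0.001,0.001,0.006,0],[-0.001,0.001,0.014,0],[-0.001,0.001,0.02,0],[-0.001,0.001,0.024,0],[-0.001,0.001,0.025,0]],
  ],
)

```text
t: 23.45
eef_pos: [0.5629, -0.024, 0.404]
ee_rot: [3.141, 0.001, 0.152]
force: [0.6, 0.8, -8.7]
width: 0.0217
```

Request:
play_rows(
  targets=[
    [[0,0,0,0],[0,0,0,0],[0,0,0,0],[0,0,0,0]],
  ],
)

```text
t: 23.95
eef_pos: [0.5629, -0.024, 0.4045]
ee_rot: [-3.142, -0.0, 0.152]
force: [0.1, 0.5, -6.5]
width: 0.0214
```

```bash
python3 p.py .5625 -.0232 .2434 8.7; python3 - <<'E'
from m import *
from scipy.optimize import least_squares
s=arm.get_state(); R0=Rm(s['ee_rot']); g=np.array(s['eef_pos'])+R0[:,2]*.159
p=cams.camera_params('wrist'); im,d=cams.grab_frame('wrist'); C=cloud('w',d,p)
L=(C-g)@R0; x,y,z=L[...,0],L[...,1],L[...,2]
m=(d>0)&(np.hypot(x-.048,y)<.024)&(z<-.024)&(z>-.034); P=L[m]
f=least_squares(lambda c:np.maximum(0,np.abs(np.hypot(*(P[:,:2]-c).T)-.0185)-.0035),[.047,0],loss='soft_l1',f_scale=.001)
c=np.linalg.lstsq(np.c_[P[:,:2],np.ones(len(P))],P[:,2],rcond=None)[0]; print('bore tool',f.x,'tilt',c[:2],'world bore',(g+R0@[*f.x,.0256]).round(4),'sleeve top z',(g+R0@[*f.x,np.median(P[:,2])])[2])
E
```

```text
t 23.95 grasp [ 0.5629 -0.024   0.2455] yaw 8.72 w 0.0214 F [ 0.1  0.5 -6.5]
shift [-0.0003 -0.0009  0.0021] turn 0.0 rows 0.0
bore tool [0.04802082 0.0010972 ] tilt [-0.00403498  0.00019116] world bore [ 0.6105 -0.0178  0.2199] sleeve top z 0.2738256585857251
```

Bore (0.6105, −0.0178, 0.220) against the pillar top (0.6095, −0.017, 0.198): about 1 mm off axis, 22 mm clearance, and level. Handing in.

```bash
python3 -c "
from station import job_done; print(job_done())"
```

```text
the job is handed in; nothing more can be done
None
```

I handed the job in at about t = 24 s, with the arm still holding the carrier over the pillar. The hand-in gave no verdict.

- **Sweep:** I picked up the beech scraper and swept all three pieces into the tray in one pass. The wrist picture afterwards showed all three inside. They lie close to the wall on the stand side, and their tops read at most about 16 mm above the bench. Near the end of the sweep there was a brief upward push of about 7 N on the scraper, which disappeared after I moved it 30 mm further out.
- **Scraper:** I put it back close to where it started and let it go. It stands upright, clear of stand and tray. Its top measures 70 mm, and the last scene picture shows it still standing.
- **Carrier:** I gripped it by the neck about 1 mm from the balance point and lifted it level.

| Last check on the carrier | Measured | Limit |
|---|---|---|
| Bore to pillar axis | about 1–1.5 mm | below 10 mm |
| Underside above pillar top | about 22 mm | 4–45 mm |
| Tilt | about 0.004 rad | below 0.07 rad |
| Neck to stand direction | aligned within a few hundredths of a rad (8.7° for the gripper, 8.6–8.8° for the stand) | below 0.14 rad |

The ring is to the front.

**Disagreements:** The top and scene cameras disagreed by about 2–3 mm on the pillar axis, within tolerance. The top camera could not check the tray because the arm was in its view, and the piece finder reported only two of the three pieces in the scene view. For the count of three I relied on the wrist picture.

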